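# Load the long glass cell into the gem-lab spectrometer

### The arm

A 6-joint arm with a two-finger parallel gripper is mounted at the origin on the work surface. World frame = base frame: x ahead of the robot, y to its left, z up, the work surface at z = 0. Lengths are in m, angles in rad, forces in N, time in s.
With the tool pointing down it reaches from about 0.35 to 0.975 m from the base axis. Payload 4.9 kg.
Tool frame: the origin (TCP) lies on the centre line of the jaws, within the pads' length; the fingertips stand ctrl.tcp_to_tips ahead of it and the grasp point (between the pads) lies 3 mm ahead of it (ctrl.tcp_to_tips is the distance from the TCP to the fingertips, in m); z points along the fingers, y is the direction in which the jaws open and shut (so a half turn about z gives the same grasp; the last joint's range is limited). The gripper opens to 85 mm and grips with 20 to 120 N. Pads are 22 mm wide; open, the fingers measure 114 mm over their backs; the gripper's body (76 mm by 85 mm) begins 54 mm behind the grasp point. The pads swing forward as they close: fully open they stand 13 mm farther back than shut.
Start: joints at [1.204, 0.053, 1.613, -0, 1.476, -0.119], TCP at [0.153, 0.606, 0.253] pointing down, gripper open.
Joint ranges: [-3.01, 3.01], [-1.01, 2.22], [0.06, 2.58], [-1.02, 4.17], [0.09, 2.62], [-3.14, 3.14]. Speed limits (rad/s): [2.57, 2.57, 3.14, 3.14, 3.14, 3.14].

### API

Orientations are given as a rotation vector (axis times angle).
In Python, from station import ctrl, vision gives the robot as it stands.
- The arm moves only by the tool jog_arm, never from a script. Its argument "deltas" is a list of rows, each a list of 7 numbers: the turn, a rotation vector about the tool's x, y, z in rad, then the shift along the tool's x, y, z in cm, then the opening, from 0 (shut) to 1 (fully open). A call has 1 to 12 rows; each row shifts and turns the commanded pose from where the row before left it, along the tool's axes as they then stand; what a row does not reach is not made up. A row lasts 1/12 s, in which the tool goes at most 41.7 mm and 7.16 degrees, less where a joint would pass 70% of its speed; a pose out of reach is approached as far as the arm can. A call with a gripper value outside its range is refused whole. The fingers move at their own pace and stop on an object; "grip_force" is the grip in N (left out, the last holds). Time passes only in rows, so rows that do not move let the fingers close. It gives the time, the measured TCP pose, the force and the opening at its end, in the units of the state.
- ctrl.get_obs(): the state, without advancing time (a new reading comes with each control period).
- vision.get_image(name): name is "side" or "top"; returns (picture, depth): 400x640x3 uint8, red, green, blue; 400x640 float32, m along the optical axis (not along the pixel's ray), 0 where there is no reading.
- vision.calibration(name): a dict with "fx", "fy", "cx", "cy" (pixels), "rvec" (rotation vector, rad) and "tvec" (3), from world to camera coordinates, as OpenCV has them. Camera axes: x right, y down, z forward; pixel columns grow to the right and rows downward; lengths in m; the calibration is good to about 2 mm. A picture is of the moment at which its call begins. calibration takes no time and is no camera call.
- ctrl.finish_job(): hands the job in, once; it reports no verdict.
The state is a dict: "t": time; "q": joint angles; "dq": joint speeds; "effort": joint torques, N m; "tool_pos": TCP position; "tool_rot": TCP orientation; "contact_force": force on the tool from outside, world axes, zero at the start; "wrist_torque": the same for the moment, N m; "opening": finger opening in m.
Only numpy, scipy, OpenCV 4.12 (cv2) and the standard library are available. Lean on these libraries where they do the work, as an engineer would, in place of code of your own. Each camera call takes 0.05 s, during which the arm holds its last target. There are 200 camera calls.

### The job

Load the long glass cell into the drawn-out slide of the spectrometer: holding it by its ground sides, never by the clear end windows, slip one end under the hood of the sprung end plate, push the plate back and bed the cell flat in the holder, its windows square across the light path. Then let go and push the slide gently but fully home by its thumb plate. Do not force the glass or ram the slide, and leave the other things on the counter where they are.

Things in the scene. Friction and masses are not known exactly. Their poses are not given: they have to be found in the camera images.
- cell: Long glass cell, a closed oblong box 100 mm long (own y), 32 wide (x), 40 high (z), 0.17 to 0.35 kg. Long sides are ground (frosted), to be gripped across the 32 mm; the two ends are clear windows. Two stoppered ports 16 mm across, 13 high, stand on top 27 mm either side of the middle. Same either way round. Origin: centre of underside. Starts upright on one of two grey mats (4 mm thick).
- cell_window_a: Clear window, the whole end face at the cell's -y end, 4 mm thick; frame as the cell's. Fingers must not touch it. How a cell goes in: tilted some 30 degrees, one end low, it meets the sprung plate below the hood; pushed about 13 mm further (11 to 16) it swings down clear of the fixed plate.
- cell_window_b: Clear window at the cell's +y end, like the other. In the holder, friction at the two ends can hold the cell up: it is pressed down until felt to rest on the floor. When let go, the spring pushes it against the fixed plate and keeps it there.
- spectrometer: Bench spectrometer fixed to the counter. Origin on the counter below the home position of the cell. Light path: along its y, 60 mm above the counter. x points inwards, as the slide is pushed. Lamp house at y > 105 mm, detector house at y < -70 mm, both 125 mm high with fronts at x = -40 mm. A low bed 150 mm wide carries the slide out towards the robot, to x = -225 mm.
- slide (a joint): Cell slide of the spectrometer: 0 fully drawn out towards the robot, 0.120 m fully home against its rigid stop, in the light path. Starts drawn out, at 0 to 0.02. About 2.5 N of friction; stays where it is left.
- seat (a point): On the slide, level with the holder's floor, 40 mm above the counter, below the light path; axes as the spectrometer's. The cell belongs here, along y, flat on the floor, between two chamfered side rails 9 mm high and 35 mm apart inside, 80 mm long. The holder is clamped to the slide anywhere up to 8 mm either way along y, so its two end plates must be felt for; where along y does not matter.
- thumb_top (a point): Middle of the top edge of the slide's black thumb plate, 76 mm from the seat towards -x, 85 mm above the counter. The plate is upright, 40 mm wide (y), 8 mm thick (x), 56 mm high; pushed towards +x.
- short_cell: Bystander on the other grey mat: a similar glass cell, but 60 mm long; 32 wide, 40 high. Origin: centre of underside.
- touchstone: Bystander: black stone slab 70 x 45 x 16 mm.
- loupe: Bystander: black eye loupe, 42 mm across, 40 mm high.
- stone_box: Bystander: dark wooden box 72 x 52 x 33 mm.
- tweezers: Bystander: steel tweezers 130 mm long, lying flat.
- test_bottle: Bystander: small amber bottle, 44 mm across, 85 mm high.
- wash_bottle: Bystander: clear plastic bottle, 60 mm across, 170 mm high.
- pen: Bystander: pen 135 mm long.
- spring_end (a point): On the slide, 47 mm from the seat along +y. The relaxed sprung end plate has its inner face here, give or take the 8 mm. It yields 17 mm to +y (3.5 N rising to 7.8 N), then is rigid. Its hood overhangs it 7 mm towards -y, underside 46 mm, top 49 mm above the floor. Facing it, 97 mm away, is the fixed plate, 30 mm high and 6 thick: so a 100 mm cell cannot drop straight in.
Not all that is in view belongs to the job. Leave any green or turquoise look-alike of the cell alone.

How it is judged:
On the way:
1. the cell is bedded in the holder and let go, the slide still drawn out (value of joint slide below 0.06 m and x of cell in the frame of seat between -0.003 and 0.003 m and y of cell in the frame of seat between -0.011 and 0.011 m and z of cell in the frame of seat below 0.002 m and angle between the y axis of cell and the y axis of spectrometer, either way round below 0.04 rad and contact force between the fingers and cell below 0.1 N), for 0.2 s.
At the end, for the whole second after the job is handed in: The cell lies upright, at rest and flat on the holder floor (within 2 mm), within 3 mm of the seat across the light path (x) and within 11 mm along it (y), its long axis along the light path within 0.04 rad, and the slide is home within 3 mm of its stop (above 0.117) (value of joint slide above 0.117 m and x of cell in the frame of seat between -0.003 and 0.003 m and y of cell in the frame of seat between -0.011 and 0.011 m and z of cell in the frame of seat between -0.002 and 0.002 m and angle between the y axis of cell and the y axis of spectrometer, either way round below 0.04 rad and angle between cell's own z axis and vertical below 0.04 rad and linear speed of cell below 0.01 m/s); the robot touches nothing.
It fails at once if a finger touched a clear window (contact force between the fingers and cell_window_a above 1 N or contact force between the fingers and cell_window_b above 1 N).
It fails at once if the glass was forced against the spectrometer (over 35 N) (contact force between cell and spectrometer above 35 N).
It fails at once if another thing on the counter was moved more than 30 mm (distance of any of short_cell, touchstone, loupe, stone_box, tweezers, test_bottle, wash_bottle, pen from where it was at the start of the episode above 0.03 m).
It fails at once if the spectrometer or its slide was rammed with the fingers (over 35 N) (contact force between the fingers and spectrometer above 35 N).
It also fails if it takes over 54 s, if anything falls off the work surface, if the arm or the gripper's body presses on something with over 40 N, if the wrist force passes 120 N, or if a joint passes its speed limit or range.

## Working session

There is one attempt and no reset: what is moved stays moved. The work goes in short steps, Python scripts to look and compute and a tool call to move; the robot and the scene stay as the last step left them, time stands still between calls to the robot, and variables do not carry over. Pictures are saved under pics/ and viewed, about 8 in all and at most 12, crops included, and the job is handed in when it is done.

Besides the shell and the picture viewer there is one more tool, called after "Call:" as name([rows], argument=value, ...), one row to a line, values as JSON. jog_arm: Moves the arm, as the interface text tells. Its arguments: {"type":"object","properties":{"deltas":{"type":"array"},"grip_force":{"type":"number"}},"required":["deltas"]}

```bash
ls; mkdir -p pics; python3 - <<'E'
from station import ctrl, vision
import cv2,numpy as np
o=ctrl.get_obs(); print(o, ctrl.tcp_to_tips)
for n in("side","top"):
    im,d=vision.get_image(n); np.savez(f'pics/{n}0.npz',im=im,d=d); cv2.imwrite(f'pics/{n}0.png',im[...,::-1]); print(n,vision.calibration(n))
E
```

```text
pics
{'t': 0.0, 'q': array([ 1.20402313e+00,  5.33506623e-02,  1.61431044e+00,  4.60329759e-06,
        1.47595267e+00, -1.19036634e-01]), 'dq': array([ 0.00105889,  0.0013556 ,  0.0008994 , -0.00116305,  0.00099811,
        0.00079758]), 'effort': array([ 3.70554540e-05, -3.93698466e+01, -3.70163906e+01, -2.08922388e-04,
        7.23955629e-03,  3.35818413e-05]), 'tool_pos': array([0.15307023, 0.60537511, 0.25205697]), 'tool_rot': array([-3.88089201e-01, -3.11703378e+00,  3.07934986e-03]), 'contact_force': array([0.03464271, 0.89367785, 0.16253061]), 'wrist_torque': array([-0.04276683, -0.05090715,  0.01562535]), 'opening': 0.08508499159644975} 0.022
side {'fx': 461.1683943821379, 'fy': 461.1683943821379, 'cx': 316.3830485330592, 'cy': 195.9582068379586, 'rvec': array([ 2.1330218 , -0.15464208,  0.09793273]), 'tvec': array([-0.49632754,  0.10266041,  1.26058926])}
top {'fx': 402.54724271902165, 'fy': 402.54724271902165, 'cx': 330.28227172159757, 'cy': 199.61491763701213, 'rvec': array([ 2.12502398, -2.10149421,  0.174448  ]), 'tvec': array([-0.00281916,  0.52090359,  1.03055621])}
```

View pics/top0.png

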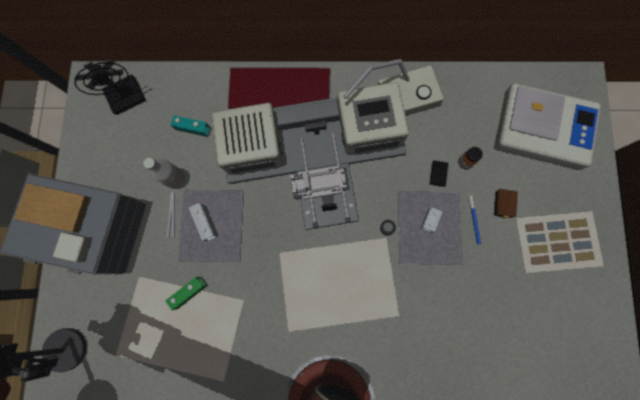

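View pics/side0.png

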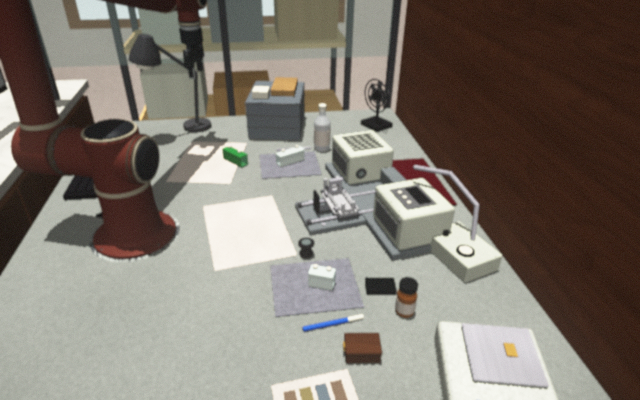

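Candidates in the top view:
- The long glass cell at (202,222), on the left mat.
- The short cell at (432,219), on the right mat.
- The turquoise look-alike at (190,125).
- The green look-alike at (185,292).

I choose (202,222): it is clear glass, long, and on a mat. The slide is at about (320,182) with its thumb plate at about (329,206). I'll measure these and check them in one crop.

```bash
cat > h.py <<'E'
import numpy as np, cv2
from station import ctrl, vision
from scipy.spatial.transform import Rotation as R
def cal(n):
    c=vision.calibration(n); K=np.array([[c['fx'],0,c['cx']],[0,c['fy'],c['cy']],[0,0,1]]); return K,cv2.Rodrigues(c['rvec'])[0],c['tvec'],c['rvec']
def ray(n,uv,z):
    K,Rm,t,_=cal(n); uv=np.atleast_2d(uv).astype(float)
    d=np.c_[uv,np.ones(len(uv))]@np.linalg.inv(K).T@Rm; o=-Rm.T@t
    return o+d*((z-o[2])/d[:,2])[:,None]
def proj(n,p):
    K,_,t,r=cal(n); return cv2.projectPoints(np.atleast_2d(p).astype(float),r,t,K,None)[0][:,0]
def cloud(n,d):
    K,Rm,t,_=cal(n); v,u=np.mgrid[:400,:640]
    p=np.stack([(u-K[0,2])/K[0,0]*d,(v-K[1,2])/K[1,1]*d,d],-1)
    return (p-t)@Rm
E
python3 - <<'E'
from h import *
f=np.load('pics/top0.npz'); im,d=f['im'],f['d']
P=cloud('top',d); 
g=im.astype(int)
# cell: tall pixels in box
def blob(box,zlo,zhi):
    m=np.zeros(d.shape,bool); x0,y0,x1,y1=box
    m[y0:y1,x0:x1]=1; m&=(P[...,2]>zlo)&(P[...,2]<zhi)&(d>0)
    q=P[m]; r=cv2.minAreaRect(q[:,:2].astype(np.float32)*1000); print(box,m.sum(),np.median(q,0),r)
blob((182,195,222,250),.03,.05)
blob((182,195,222,250),.05,.065)
blob((410,200,450,240),.03,.05)
blob((315,195,345,215),.075,.095)
for box in [(300,120,350,225)]:
  pass
np.set_printoptions(precision=3,suppress=True,linewidth=200)
# depth heights at several points
print('zmap slide'); print((P[160:216:2,284:352:2,2]*1000).astype(int))
a=cv2.resize(im[190:255,170:235],None,fx=6,fy=6,interpolation=cv2.INTER_CUBIC)
b=cv2.resize(im[150:215,285:350],None,fx=6,fy=6,interpolation=cv2.INTER_CUBIC)
cv2.imwrite('pics/crop1.png',np.hstack([a,b])[...,::-1])
E
```

```text
(182, 195, 222, 250) 436 [0.46014856 0.34902195 0.0430295 ] ((460.7670593261719, 350.64556884765625), (100.17024993896484, 32.9273796081543), 26.379995346069336)
(182, 195, 222, 250) 48 [0.44317155 0.34331358 0.05542002] ((460.9872741699219, 349.042724609375), (69.0042953491211, 14.260881423950195), 27.888595581054688)
(410, 200, 450, 240) 247 [ 0.47183258 -0.26695932  0.04331925] ((472.07708740234375, -268.88568115234375), (32.964046478271484, 60.02217102050781), 66.55581665039062)
(315, 195, 345, 215) 51 [0.49987657 0.00532521 0.08295677] ((500.10394287109375, 6.625123977661133), (7.671511650085449, 39.14821243286133), 8.865206718444824)
zmap slide
[[  22   22   22   19   21   20   19   21   21   23   27   25   21   20   20   21   25   19   21   22   22   17   22   19   20   21   25   22   22   17   22   24   21   20]
 [  21   17   24   20   17   19   22   22   21   24   27   27   20   20   22   24   19   20   17   21   23   22   21   18   20   23   20   26   21   22   20   20   20   18]
 [  22   21   22   20   21   22   19   19   22   21   25   28   21   21   22   25   22   19   2
[... 3703 characters left out ...]
7   21]
 [   0    3    0   -1    1   -1    2   -1    0   18   15   13   18   15   28   14   17   16   15   74   70   64   60   53   51   43   33   18   14   15   16   24   14   14]
 [   0    0   -1   -3   -4    3   -3   -3    0   17   21   17   22   15   26   26   20   20   16   17   40   35   27   12   15   18   17   13   14   15   16   28   18   16]
 [   0   -1   -1    0    0    0    0    1   -1   -4   19   19   16   19   23   30   14   17   16   18   16   17   17   15   18   16   16   16   17   20   16   25   20   11]
 [   2   -1   -2   -1    0    0    0    5   -4    1   16   17   17   17   27   25   15   16   16   17   18   15   15   16   20   17   19   16   16   18   17   28   24   15]]
```

View pics/crop1.png

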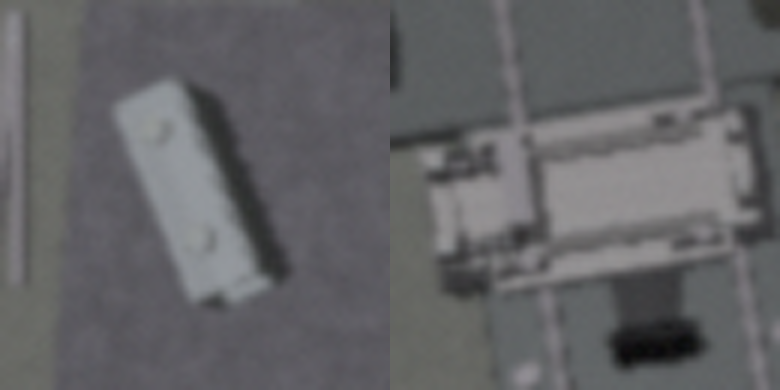

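The crop confirms the long cell: two ports, long axis from crop (150,90) to (235,295). It also shows the hood at crop column ~515, the fixed plate at ~740 and the thumb plate at (655,342). Next I'll take finer numbers.

```bash
python3 - <<'E'
from h import *
np.set_printoptions(precision=4,suppress=True,linewidth=180)
D=np.median([vision.get_image('top')[1] for _ in range(5)],0); P=cloud('top',D); Z=P[...,2]
def sel(box,lo,hi):
    m=np.zeros(D.shape,bool); x0,y0,x1,y1=box; m[y0:y1,x0:x1]=1
    return P[m&(Z>lo)&(Z<hi)&(D>.3)]
def rect(q): return cv2.minAreaRect((q[:,:2]*1000).astype(np.float32))
def pca(q):
    w,v=np.linalg.eigh(np.cov(q[:,:2].T)); return np.degrees(np.arctan2(v[1,1],v[0,1]))
q=sel((182,195,222,250),.038,.05); print('cell',rect(q),pca(q),q.mean(0),np.median(q[:,2]))
q=sel((182,195,222,250),.052,.065);print('ports',rect(q),pca(q))
for n,b in (('lamp',(210,100,280,170)),('det',(335,75,410,150))):
    q=sel(b,.118,.131); r=rect(q); print(n,r,pca(q),np.median(q[:,2]))
q=sel((315,190,345,216),.07,.095); rt=rect(q); print('thumb',rt,pca(q))
yaw=np.radians(8.6); ex=np.array([np.cos(yaw),np.sin(yaw)]); ey=np.array([-ex[1],ex[0]])
thumb=np.array(rt[0])/1000; seat=thumb+76e-3*ex; print('seat',seat)
def loc(q): return np.c_[(q[:,:2]-seat)@ex,(q[:,:2]-seat)@ey,q[:,2]]*1000
h=loc(sel((285,155,352,205),.08,.095)); print('hood x,y pct',np.percentile(h,[3,50,97],axis=0),pca(sel((285,155,352,205),.08,.095)))
f=loc(sel((325,155,352,200),.062,.08)); print('fixed',np.percentile(f,[3,50,97],axis=0),len(f))
r=loc(sel((300,155,340,200),.0445,.054)); 
for s in(1,-1):
    k=r[(r[:,0]*s>10)&(abs(r[:,1])<36)]; print('rail',s,k[:,0].mean(),np.polyfit(k[:,1],k[:,0],1),k[:,2].mean(),len(k))
o=ctrl.get_obs(); M=R.from_rotvec(o['tool_rot']).as_matrix(); print(M, o['t'])
E
```

```text
cell ((460.4452819824219, 350.52740478515625), (98.86437225341797, 32.45170211791992), 25.8096923828125) -153.91231523859182 [0.4599 0.3495 0.0433] 0.043200347984371265
ports ((461.14825439453125, 348.574462890625), (63.41704559326172, 13.31865119934082), 24.487060546875) -153.65911402097538
lamp ((679.9618530273438, 226.0391082763672), (148.33892822265625, 158.7515411376953), 10.41961669921875) 100.89789319637408 0.12432990680358412
det ((739.4490966796875, -105.82565307617188), (147.99388122558594, 163.73129272460938), 10.162369728088379) 108.29126837004132 0.12477262522501464
thumb ((500.1845397949219, 6.596885681152344), (7.826809406280518, 39.20880889892578), 9.657461166381836) 99.96129877755182
seat [0.5753 0.018 ]
hood x,y pct [[-75.3616 -15.9329  83.191 ]
 [ -6.0785  49.1098  88.0548]
 [ 17.2824  55.6187  89.8243]] 45.64125140310407
fixed [[-18.0346 -51.4217  65.5218]
 [ 11.8391 -48.252   68.7555]
 [ 20.8947 -45.7081  70.4782]] 20
rail 1 21.22250526732406 [-0.0402 21.286 ] 46.83652129163522 67
rail -1 -21.39864925409615 [ -0.0163 -21.4196] 46.55812426785199 68
[[-0.9695  0.2453 -0.0002]
 [ 0.2453  0.9695 -0.0005]
 [ 0.0001 -0.0005 -1.    ]] 0.35
```

Call:
jog_arm([
  [0,0,-0.117,0,0,0,0.7],
  [0,0,-0.117,0,0,0,0.7],
  [0,0,-0.117,0,0,0,0.7],
  [0,0,-0.117,0,0,0,0.7],
  [0,0,-0.117,0,0,0,0.7],
  [0,0,-0.118,0,0,0,0.7],
], grip_force=40)

```text
t: 0.85
tool_pos: [0.1532, 0.6059, 0.2533]
tool_rot: [0.718, -3.058, 0.0]
contact_force: [1.0, -0.0, -0.4]
opening: 0.0596
```

Call:
jog_arm([
  [0,0,0,-1.36,-3.04,1.1,0.7],
  [0,0,0,-1.36,-3.04,1.1,0.7],
  [0,0,0,-1.36,-3.04,1.1,0.7],
  [0,0,0,-1.36,-3.04,1.1,0.7],
  [0,0,0,-1.36,-3.04,1.1,0.7],
  [0,0,0,-1.36,-3.04,1.1,0.7],
  [0,0,0,-1.36,-3.04,1.1,0.7],
  [0,0,0,-1.36,-3.04,1.1,0.7],
  [0,0,0,-1.36,-3.04,1.1,0.7],
  [0,0,0,-1.36,-3.04,1.1,0.7],
  [0,0,0,-1.36,-3.04,1.1,0.7],
  [0,0,0,-1.34,-3.01,1.1,0.7],
])

```text
t: 1.85
tool_pos: [0.4611, 0.3489, 0.121]
tool_rot: [-0.709, 3.06, 0.0]
contact_force: [-0.0, 1.0, -0.7]
opening: 0.0598
```

Call:
jog_arm([
  [0,0,0,0,0,0,0.7],
  [0,0,0,0,0,0,0.7],
])

```text
t: 2.02
tool_pos: [0.4605, 0.3489, 0.1204]
tool_rot: [0.704, -3.06, 0.0]
contact_force: [0.8, 0.8, 0.9]
opening: 0.0595
```

```bash
cat >> h.py <<'E'
yaw=np.radians(10.2); ex=np.array([np.cos(yaw),np.sin(yaw)]); ey=np.array([-ex[1],ex[0]]); seat=np.array([.5750,.0201])
def tool():
    o=ctrl.get_obs(); return o,np.array(o['tool_pos']),R.from_rotvec(o['tool_rot']).as_matrix()
def shift(target):
    o,p,M=tool(); return M.T@(np.asarray(target)-p)*100
E
python3 - <<'E'
from h import *
np.set_printoptions(precision=4,suppress=True,linewidth=180)
o,p,M=tool(); print(o['t'],p,M,o['q'],o['opening'],o['contact_force'])
print('shift cm',shift([.4603,.350,.038]),'az y',np.degrees(np.arctan2(M[1,1],M[0,1])))
D=np.load('pics/top0.npz')['d'];P=cloud('top',D);Z=P[...,2]
def sel(box,lo,hi):
    m=np.zeros(D.shape,bool); x0,y0,x1,y1=box; m[y0:y1,x0:x1]=1
    q=P[m&(Z>lo)&(Z<hi)&(D>.3)]; return np.c_[(q[:,:2]-seat)@ex,(q[:,:2]-seat)@ey,q[:,2]]*1000
for n,b,lo,hi in(('hood',(285,155,325,193),.08,.095),('fix',(325,155,352,193),.06,.08)):
    h=sel(b,lo,hi); print(n,len(h),np.percentile(h,[0,5,50,95,100],axis=0))
E
```

```text
2.0167 [0.4605 0.3489 0.1204] [[-0.8995 -0.4368 -0.0017]
 [-0.4368  0.8995 -0.0007]
 [ 0.0019  0.0001 -1.    ]] [ 0.5194  0.0613  1.835   0.0003  1.2472 -1.5035] 0.059502727272797894 [0.7763 0.7749 0.8725]
shift cm [-0.0488  0.109   8.2419] az y 115.90292223153364
hood 69 [[-19.7371  42.2108  83.5666]
 [-17.7363  42.9356  84.525 ]
 [  0.2514  48.3465  88.1377]
 [ 18.0491  53.3592  90.6841]
 [ 21.4272  53.8893  91.8276]]
fix 21 [[-19.7649 -53.5322  62.3726]
 [-19.7392 -53.3366  64.3522]
 [ 10.2021 -50.6174  69.3681]
 [ 18.8221 -47.9787  71.6657]
 [ 19.6797 -47.8227  72.4129]]
```

Call:
jog_arm([
  [0,0,0,-0.05,0.1,2.0,0.7],
  [0,0,0,0,0,2.0,0.7],
  [0,0,0,0,0,2.0,0.7],
  [0,0,0,0,0,1.6,0.7],
  [0,0,0,0,0,0.64,0.7],
  [0,0,0,0,0,0,0.7],
])

```text
t: 2.52
tool_pos: [0.4581, 0.3515, 0.0374]
tool_rot: [0.71, -3.057, 0.001]
contact_force: [0.2, -0.3, -0.8]
opening: 0.0597
```

Call:
jog_arm([
  [0,0,0,0,0,0,0.2],
  [0,0,0,0,0,0,0.2],
  [0,0,0,0,0,0,0.2],
  [0,0,0,0,0,0,0.2],
  [0,0,0,0,0,0,0.2],
  [0,0,0,0,0,0,0.2],
], grip_force=50)

```text
t: 3.02
tool_pos: [0.4611, 0.3522, 0.0409]
tool_rot: [-0.708, 3.058, 0.002]
contact_force: [-1.2, 0.1, 5.8]
opening: 0.0314
```

```bash
python3 - <<'E'
from h import *
np.set_printoptions(precision=4,suppress=True,linewidth=180)
o,p,M=tool(); print(o['t'],p,M,o['opening'],o['contact_force'])
im,d=vision.get_image('side'); u,v=proj('side',[.46,.35,.03])[0].astype(int); print(u,v)
cv2.imwrite('pics/grasp.png',cv2.resize(im[max(v-70,0):v+50,u-80:u+80],None,fx=4,fy=4,interpolation=cv2.INTER_CUBIC)[...,::-1])
E
```

```text
3.0167 [0.4611 0.3522 0.0409] [[-0.8982 -0.4396  0.0026]
 [-0.4396  0.8982  0.002 ]
 [-0.0032  0.0007 -1.    ]] 0.0313706286991894 [-1.1891  0.1051  5.8191]
289 154
```

View pics/grasp.png

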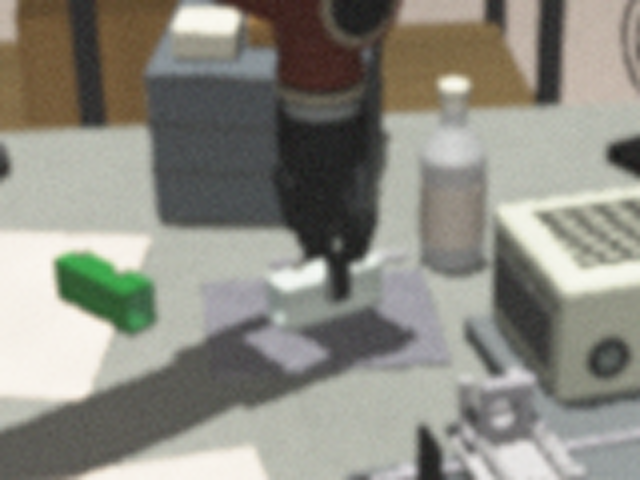

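Call:
jog_arm([
  [0,0,0,0,0,-0.5,0.2],
  [0,0,0,0,0,-1.5,0.2],
  [0,0,0,0,0,-3.5,0.2],
  [0,0,0,0,0,-3.5,0.2],
  [0,0,0,0,0,-3.5,0.2],
  [0,0,0,0,0,-2.5,0.2],
  [0,0,0.123,0,0,0,0.2],
  [0,0,0.123,0,0,0,0.2],
  [0,0,0.123,0,0,0,0.2],
  [0,0,0.123,0,0,0,0.2],
  [0,0,0.123,0,0,0,0.2],
  [0,0,0.123,0,0,0,0.2],
])

```text
t: 4.07
tool_pos: [0.4591, 0.3507, 0.1876]
tool_rot: [-0.452, -3.107, 0.003]
contact_force: [0.2, -0.2, -3.0]
opening: 0.031
```

Call:
jog_arm([
  [0,0,0.123,0,0,0,0.2],
  [0,0,0.123,0,0,0,0.2],
  [0,0,0.123,0,0,0,0.2],
  [0,0,0.123,0,0,0,0.2],
  [0,0,0.123,0,0,0,0.2],
  [0,0,0.123,0,0,0,0.2],
  [0,0,0.123,0,0,0,0.2],
  [0,0,0.123,0,0,0,0.2],
  [0,0,0.123,0,0,0,0.2],
  [0,0,0,0,0,0,0.2],
])

```text
t: 4.9
tool_pos: [0.4592, 0.3507, 0.1877]
tool_rot: [-2.014, -2.41, 0.004]
contact_force: [0.0, 0.7, -2.8]
opening: 0.0313
```

```bash
python3 - <<'E'
from h import *
np.set_printoptions(precision=4,suppress=True,linewidth=180)
o,p,M=tool(); print(o['t'],p,M,o['opening'],o['contact_force'],o['wrist_torque'])
print(shift([*seat,.19]),np.degrees(np.arctan2(M[1,1],M[0,1])))
E
```

```text
4.9 [0.4592 0.3507 0.1877] [[-0.1779  0.984  -0.0021]
 [ 0.9841  0.1779 -0.0013]
 [-0.0009 -0.0023 -1.    ]] 0.03125304153582583 [ 0.0478  0.6781 -2.843 ] [-0.0007 -0.02   -0.0193]
[-34.5922   5.5169  -0.213 ] 10.246702971983023
```

Call:
jog_arm([
  [0,0,0,-2,0,0,0.2],
  [0,0,0,-3.4,0,0,0.2],
  [0,0,0,-3.4,0.5,0,0.2],
  [0,0,0,-3.4,0.5,0,0.2],
  [0,0,0,-3.4,0.5,0,0.2],
  [0,0,0,-3.4,1,0,0.2],
  [0,0,0,-3.4,1,0,0.2],
  [0,0,0,-3.4,1,0,0.2],
  [0,0,0,-3.4,1,0,0.2],
  [0,0,0,-3.4,0,0,0.2],
  [0,0,0,-2,0,0,0.2],
  [0,0,0,0,0,0,0.2],
])

```text
t: 5.9
tool_pos: [0.5765, 0.0169, 0.1882]
tool_rot: [2.013, 2.412, -0.003]
contact_force: [0.1, -0.4, -2.8]
opening: 0.0312
```

Call:
jog_arm([
  [0,-0.105,0,0,0,0,0.2],
  [0,-0.105,0,0,0,0,0.2],
  [0,-0.105,0,0,0,0,0.2],
  [0,-0.105,0,0,0,0,0.2],
  [0,-0.104,0,0,0,0,0.2],
  [0,0,0,0,0,0,0.2],
  [0,0,0,0,0,0,0.2],
])

```text
t: 6.48
tool_pos: [0.5752, 0.0224, 0.1872]
tool_rot: [1.728, 2.082, -0.464]
contact_force: [0.7, 0.6, -3.4]
opening: 0.031
```

```bash
python3 - <<'E'
from h import *
np.set_printoptions(precision=4,suppress=True,linewidth=180)
o,p,M=tool(); print(o['t'],p,M,o['opening'],o['contact_force'],o['wrist_torque'],o['q'])
print('az',np.degrees(np.arctan2(M[1,1],M[0,1])))
im,d=vision.get_image('side'); u,v=proj('side',[.575,.02,.1])[0].astype(int); print(u,v)
a=cv2.resize(im[v-70:v+65,u-60:u+60],None,fx=3,fy=3,interpolation=cv2.INTER_CUBIC)
im,d=vision.get_image('top'); u,v=proj('top',[.575,.02,.1])[0].astype(int); print(u,v)
b=cv2.resize(im[v-68:v+67,u-60:u+60],None,fx=3,fy=3,interpolation=cv2.INTER_CUBIC)
cv2.imwrite('pics/tilt.png',np.hstack([a,b])[...,::-1])
E
```

```text
6.4833 [0.5752 0.0224 0.1872] [[-0.1611  0.983   0.0881]
 [ 0.8524  0.1836 -0.4896]
 [-0.4975 -0.0038 -0.8675]] 0.030965643579839875 [ 0.7218  0.5612 -3.3703] [ 0.5077  0.0818 -0.0044] [ 0.1324  0.0106  1.8282 -0.5392  1.3165  0.0892]
az 10.579192578661711
341 183
323 175
```

View pics/tilt.png

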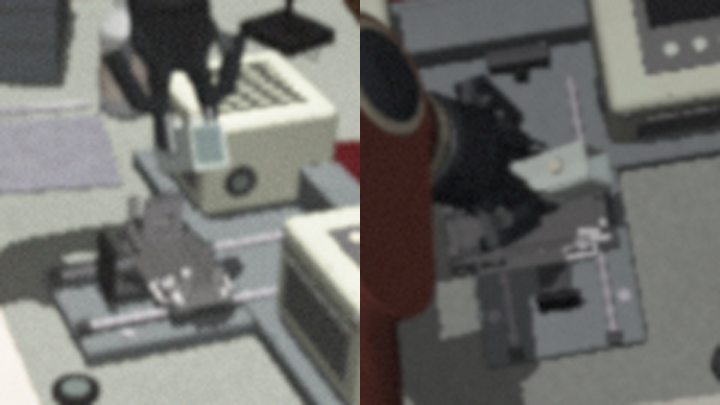

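```bash
cat >> h.py <<'E'
GX,GZ=.0017,.0369   # cell bottom centre in tool x,z
def spec(v): v=np.asarray(v); return np.array([(v[:2]-seat)@ex,(v[:2]-seat)@ey,v[2]-.04])*1000
def pts():
    o,p,M=tool(); f=lambda a,b: spec(p+M@np.array([a,0,b]))
    return dict(T=f(GX+.05,GZ-.04),B=f(GX+.05,GZ),F=f(GX-.05,GZ),tilt=np.degrees(-np.arcsin(M[2,0])),roll=np.degrees(M[2,1]),az=np.degrees(np.arctan2(M[1,1],M[0,1])))
def go(th,Ty,Bz,x=0):
    o,p,M=tool(); c,s=np.cos(np.radians(th)),np.sin(np.radians(th)); E3=np.r_[ey,0]; U=np.array([0,0,1.])
    Mt=np.c_[c*E3-s*U,np.r_[ex,0],-s*E3-c*U]
    B=np.r_[seat+ex*x/1000+ey*(Ty/1000-.04*s),.04+Bz/1000]; tp=B-Mt@np.array([GX+.05,0,GZ])
    print('go',th,Ty,Bz,'rot',R.from_matrix(M.T@Mt).as_rotvec().round(4),'shift_now',(M.T@(tp-p)*100).round(2),'shift_after_rot',(Mt.T@(tp-p)*100).round(2))
def show():
    o=ctrl.get_obs(); print(round(o['t'],2),'F spec',[round(float(v),2) for v in (o['contact_force'][:2]@ex,o['contact_force'][:2]@ey,o['contact_force'][2])],'tq',o['wrist_torque'].round(2),'op',round(o['opening'],4))
    for k,v in pts().items(): print(k,np.round(v,2),end=' ')
    print()
E
python3 - <<'E'
from h import *
show(); go(30,36,50)
go(30,36,20); go(30,36,6)
E
```

```text
6.58 F spec [-0.01, -0.9, -2.73] tq [ 0.47  0.14 -0.01] op 0.031
T [  1.21  46.92 125.83] B [ 1.26 26.98 91.15] F [  1.6  -59.71 141.  ] tilt 29.9 roll -0.03 az 10.41 
go 30 36 50 rot [ 0.0013 -0.0018  0.0034] shift_now [ 1.11 -0.14  4.11] shift_after_rot [ 1.11 -0.14  4.1 ]
go 30 36 20 rot [ 0.0013 -0.0018  0.0034] shift_now [ 2.6  -0.14  6.71] shift_after_rot [ 2.61 -0.14  6.7 ]
go 30 36 6 rot [ 0.0013 -0.0018  0.0034] shift_now [ 3.3  -0.14  7.92] shift_after_rot [ 3.31 -0.14  7.91]
```

Call:
jog_arm([
  [0,0,0,0.3,-0.1,1.1,0.2],
  [0,0,0,0.4,0,1.5,0.2],
  [0,0,0,0.4,0,1.5,0.2],
  [0,0,0,0.75,0,1.3,0.2],
  [0,0,0,0.75,0,1.3,0.2],
  [0,0,0,0,0,0,0.2],
  [0,0,0,0,0,0,0.2],
], grip_force=80)

```text
t: 7.17
tool_pos: [0.5764, 0.0095, 0.1163]
tool_rot: [1.731, 2.077, -0.467]
contact_force: [0.3, 0.1, -3.2]
opening: 0.0304
```

```bash
python3 - <<'E'
from h import *
show(); go(30,36,6)
im,d=vision.get_image('side'); u,v=proj('side',[.575,.02,.08])[0].astype(int)
a=cv2.resize(im[v-50:v+50,u-60:u+60],None,fx=5,fy=5,interpolation=cv2.INTER_CUBIC)
cv2.imwrite('pics/low.png',a[...,::-1])
E
```

```text
7.17 F spec [0.36, 0.02, -3.19] tq [ 0.46  0.03 -0.02] op 0.0304
T [-0.67 35.6  53.1 ] B [-0.73 15.6  18.46] F [ -0.36 -71.    68.46] tilt 30.0 roll -0.17 az 10.34 
go 30 36 6 rot [-0.0014 -0.      0.0037] shift_now [0.66 0.05 1.06] shift_after_rot [0.66 0.05 1.06]
```

View pics/low.png

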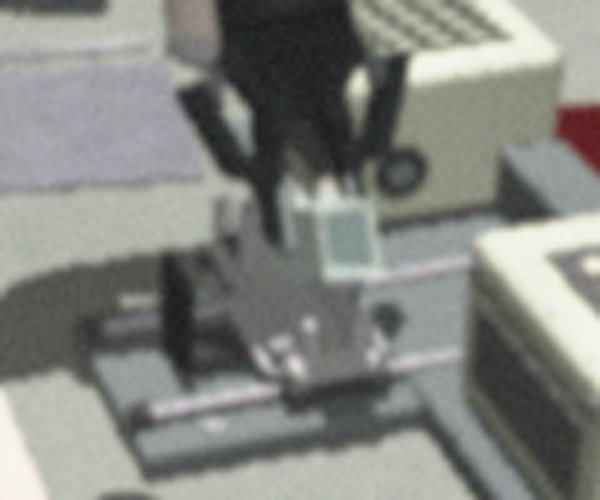

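The picture shows the cell tilted over the holder, with its far window (350,240) high and clear of the fixed plate.

Call:
jog_arm([
  [0,0,0,0.33,0,0.52,0.2],
  [0,0,0,0.33,0,0.52,0.2],
  [0,0,0,0,0,0,0.2],
  [0,0,0,0,0,0,0.2],
])

```text
t: 7.55
tool_pos: [0.577, 0.0104, 0.1052]
tool_rot: [1.73, 2.076, -0.465]
contact_force: [-0.1, -0.5, -2.7]
opening: 0.0303
```

```bash
python3 - <<'E'
from h import *
show(); go(30,47,5);go(30,50,5)
E
```

```text
7.55 F spec [-0.2, -0.48, -2.67] tq [ 0.57  0.12 -0.01] op 0.0303
T [ 0.08 36.44 42.05] B [ 0.12 16.43  7.41] F [  0.43 -70.16  57.44] tilt 30.02 roll -0.04 az 10.38 
go 30 47 5 rot [0.001  0.0004 0.0031] shift_now [ 1.03 -0.02 -0.32] shift_after_rot [ 1.03 -0.02 -0.32]
go 30 50 5 rot [0.001  0.0004 0.0031] shift_now [ 1.29 -0.02 -0.47] shift_after_rot [ 1.29 -0.02 -0.47]
```

Call:
jog_arm([
  [0,0,0,0.31,0,-0.09,0.2],
  [0,0,0,0.31,0,-0.09,0.2],
  [0,0,0,0.31,0,-0.09,0.2],
  [0,0,0,0,0,0,0.2],
  [0,0,0,0,0,0,0.2],
])

```text
t: 7.97
tool_pos: [0.5756, 0.0199, 0.1033]
tool_rot: [1.729, 2.075, -0.464]
contact_force: [-0.3, 0.0, -3.2]
opening: 0.0303
```

Call:
jog_arm([
  [0,0,0,0.17,0,-0.1,0.2],
  [0,0,0,0,0,0,0.2],
  [0,0,0,0,0,0,0.2],
])

```text
t: 8.22
tool_pos: [0.5752, 0.0216, 0.1034]
tool_rot: [1.73, 2.075, -0.464]
contact_force: [0.8, 0.4, -3.5]
opening: 0.0308
```

Call:
jog_arm([
  [0,0,0,0.17,0,-0.1,0.2],
  [0,0,0,0,0,0,0.2],
  [0,0,0,0,0,0,0.2],
])

```text
t: 8.47
tool_pos: [0.5749, 0.0234, 0.1033]
tool_rot: [1.73, 2.075, -0.464]
contact_force: [0.2, -0.6, -2.6]
opening: 0.0307
```

Call:
jog_arm([
  [0,0,0,0.17,0,-0.1,0.2],
  [0,0,0,0,0,0,0.2],
  [0,0,0,0,0,0,0.2],
])

```text
t: 8.72
tool_pos: [0.5746, 0.025, 0.1035]
tool_rot: [1.729, 2.074, -0.465]
contact_force: [1.7, -3.6, -3.3]
opening: 0.0305
```

```bash
python3 - <<'E'
from h import *
show(); go(30,52,5);go(30,62,5)
E
```

```text
8.72 F spec [1.01, -3.79, -3.34] tq [-0.1  -0.07  0.01] op 0.0305
T [ 0.29 51.16 40.23] B [ 0.35 31.11  5.61] F [  0.61 -55.42  55.74] tilt 30.08 roll -0.01 az 10.37 
go 30 52 5 rot [0.0014 0.0014 0.0026] shift_now [ 0.1  -0.04  0.02] shift_after_rot [ 0.1  -0.04  0.02]
go 30 62 5 rot [0.0014 0.0014 0.0026] shift_now [ 0.97 -0.04 -0.49] shift_after_rot [ 0.97 -0.04 -0.48]
```

Call:
jog_arm([
  [0,0,0,0.26,0,-0.15,0.2],
  [0,0,0,0.26,0,-0.15,0.2],
  [0,0,0,0.26,0,-0.15,0.2],
  [0,0,0,0.26,0,-0.15,0.2],
  [0,0,0,0,0,0,0.2],
  [0,0,0,0,0,0,0.2],
])

```text
t: 9.22
tool_pos: [0.5725, 0.0367, 0.1036]
tool_rot: [1.728, 2.074, -0.465]
contact_force: [2.1, -6.3, -3.0]
opening: 0.0304
```

```bash
python3 - <<'E'
from h import *
show(); go(30,63.5,5);go(22,63.5,4)
im,d=vision.get_image('top'); u,v=proj('top',[.575,.02,.08])[0].astype(int)
im2,d=vision.get_image('side'); u2,v2=proj('side',[.575,.02,.08])[0].astype(int)
a=[cv2.resize(i[y-45:y+45,x-50:x+50],None,fx=4,fy=4,interpolation=cv2.INTER_CUBIC) for i,x,y in((im,u,v),(im2,u2,v2))]
cv2.imwrite('pics/push.png',np.hstack(a)[...,::-1])
show()
E
```

```text
9.22 F spec [0.93, -6.61, -2.98] tq [-0.49 -0.23 -0.04] op 0.0304
T [ 0.32 63.08 40.28] B [ 0.38 43.    5.69] F [  0.67 -43.49  55.89] tilt 30.13 roll -0.01 az 10.39 
go 30 63.5 5 rot [0.0015 0.0023 0.0029] shift_now [ 0.07 -0.05  0.05] shift_after_rot [ 0.07 -0.05  0.05]
go 22 63.5 4 rot [0.0013 0.1419 0.003 ] shift_now [ 0.09 -0.05  0.64] shift_after_rot [ 0.   -0.05  0.64]
9.32 F spec [0.3, -6.2, -3.82] tq [-0.48 -0.18  0.03] op 0.0309
T [ 0.28 62.99 40.24] B [ 0.33 42.91  5.65] F [  0.61 -43.58  55.84] tilt 30.13 roll -0.01 az 10.38
```

View pics/push.png

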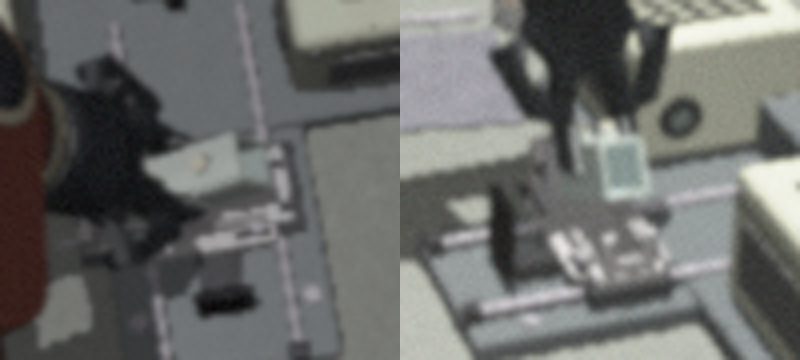

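The top view shows the cell under the hood end; the side view shows its raised window at (625,165) inside the fixed plate. Next I swing it down in stages.

Call:
jog_arm([
  [0,0.047,0,0.05,-0.02,0.2,0.2],
  [0,0.047,0,0.03,-0.02,0.22,0.2],
  [0,0.047,0,0.02,0,0.22,0.2],
  [0,0,0,0,0,0,0.2],
  [0,0,0,0,0,0,0.2],
])

```text
t: 9.73
tool_pos: [0.5726, 0.0338, 0.0974]
tool_rot: [1.809, 2.169, -0.352]
contact_force: [2.5, -6.2, -4.0]
opening: 0.0304
```

```bash
python3 - <<'E'
from h import *
show(); go(22,63.8,4);go(14,63.8,3)
E
```

```text
9.73 F spec [1.37, -6.56, -4.05] tq [-0.7  -0.29 -0.04] op 0.0304
T [-2.000e-02  6.298e+01  4.084e+01] B [2.000e-02 4.795e+01 3.770e+00] F [  0.22 -44.72  41.33] tilt 22.06 roll 0.02 az 10.33 
go 22 63.8 4 rot [0.0011 0.001  0.0019] shift_now [ 0.07 -0.01 -0.05] shift_after_rot [ 0.07 -0.01 -0.05]
go 14 63.8 3 rot [0.001  0.1407 0.002 ] shift_now [ 0.13 -0.01  0.6 ] shift_after_rot [ 0.05 -0.01  0.61]
```

Call:
jog_arm([
  [0,0,0,0.1,0,-0.04,0.2],
  [0,0.047,0,0.03,0,0.2,0.2],
  [0,0.047,0,0.02,0,0.21,0.2],
  [0,0.047,0,0.01,0,0.21,0.2],
  [0,0,0,0,0,0,0.2],
  [0,0,0,0,0,0,0.2],
])

```text
t: 10.23
tool_pos: [0.5726, 0.0332, 0.091]
tool_rot: [1.886, 2.262, -0.232]
contact_force: [0.7, -6.6, -5.0]
opening: 0.0307
```

```bash
python3 - <<'E'
from h import *
show(); go(14,63.8,3);go(7,62.5,2);go(0,60,2)
E
```

```text
10.23 F spec [-0.48, -6.63, -5.0] tq [-0.8  -0.34 -0.04] op 0.0307
T [-0.2  64.2  41.49] B [-0.18 54.51  2.68] F [  0.05 -42.51  26.9 ] tilt 14.01 roll -0.01 az 10.34 
go 14 63.8 3 rot [0.0004 0.0002 0.0023] shift_now [-0.05  0.01 -0.02] shift_after_rot [-0.05  0.01 -0.02]
go 7 62.5 2 rot [0.0003 0.1224 0.0024] shift_now [-0.09  0.01  0.65] shift_after_rot [-0.17  0.01  0.63]
go 0 60 2 rot [1.000e-04 2.446e-01 2.400e-03] shift_now [-0.19  0.01  1.29] shift_after_rot [-0.5   0.01  1.21]
```

Call:
jog_arm([
  [0,0.041,0,-0.04,0,0.21,0.2],
  [0,0.041,0,-0.05,0,0.21,0.2],
  [0,0.041,0,-0.06,0,0.21,0.2],
  [0,0.041,0,-0.1,0,0.2,0.2],
  [0,0.041,0,-0.1,0,0.2,0.2],
  [0,0.04,0,-0.1,0,0.18,0.2],
  [0,0,0,0,0,0,0.2],
  [0,0,0,0,0,0,0.2],
])

```text
t: 10.9
tool_pos: [0.5735, 0.0271, 0.0793]
tool_rot: [-2.012, -2.412, 0.001]
contact_force: [1.3, -5.4, -5.6]
opening: 0.0304
```

```bash
python3 - <<'E'
from h import *
show(); go(0,57,0)
E
```

```text
10.9 F spec [0.31, -5.58, -5.62] tq [-1.12 -0.19 -0.04] op 0.0304
T [-0.33 58.81 42.4 ] B [-0.36 58.81  2.4 ] F [ -0.1  -41.19   2.4 ] tilt -0.0 roll -0.04 az 10.35 
go 0 57 0 rot [-0.0006 -0.0001  0.0026] shift_now [-0.18  0.02  0.24] shift_after_rot [-0.18  0.02  0.24]
```

Call:
jog_arm([
  [0,0,0,0,0,0.15,0.2],
  [0,0,0,0,0,0,0.2],
  [0,0,0,0,0,0,0.2],
])

```text
t: 11.15
tool_pos: [0.5738, 0.0275, 0.0785]
tool_rot: [2.011, 2.414, -0.0]
contact_force: [-0.1, -5.2, -2.6]
opening: 0.0304
```

Call:
jog_arm([
  [0,0,0,0,0,0.15,0.2],
  [0,0,0,0,0,0,0.2],
  [0,0,0,0,0,0,0.2],
])

```text
t: 11.4
tool_pos: [0.5742, 0.0276, 0.0774]
tool_rot: [2.01, 2.413, 0.001]
contact_force: [1.1, -6.2, -1.6]
opening: 0.0306
```

Call:
jog_arm([
  [0,0,0,0,0,0.15,0.2],
  [0,0,0,0,0,0,0.2],
  [0,0,0,0,0,0,0.2],
])

```text
t: 11.65
tool_pos: [0.5748, 0.0278, 0.0771]
tool_rot: [2.01, 2.413, 0.002]
contact_force: [0.1, -4.8, 1.8]
opening: 0.0302
```

```bash
python3 - <<'E'
from h import *
show()
E
```

```text
11.65 F spec [-0.78, -4.77, 1.84] tq [-0.99  0.21 -0.04] op 0.0302
T [ 0.97 59.28 40.13] B [ 1.06 59.26  0.13] F [  1.43 -40.74   0.17] tilt 0.03 roll 0.12 az 10.41
```

Call:
jog_arm([
  [0,0,0,-0.15,0,0.1,0.2],
  [0,0,0,-0.15,0,0,0.2],
  [0,0,0,-0.15,0,0,0.2],
  [0,0,0,-0.1,0,0,0.2],
  [0,0,0,0,0,0,0.2],
  [0,0,0,0,0,0,0.2],
])

```text
t: 12.15
tool_pos: [0.5762, 0.0238, 0.077]
tool_rot: [2.01, 2.414, 0.006]
contact_force: [-2.6, -0.4, 6.6]
opening: 0.0305
```

Call:
jog_arm([
  [0,0,0,0,0,0.2,0.2],
  [0,0,0,0,0,0,0.2],
  [0,0,0,0,0,0,0.2],
])

```text
t: 12.4
tool_pos: [0.5777, 0.024, 0.077]
tool_rot: [2.009, 2.412, 0.01]
contact_force: [-2.1, 0.8, 12.8]
opening: 0.0306
```

```bash
python3 - <<'E'
from h import *
show()
E
```

```text
12.4 F spec [-1.91, 1.12, 12.84] tq [-0.07  0.53 -0.04] op 0.0306
T [ 3.18 55.05 40.23] B [ 3.46 55.13  0.23] F [ 3.840e+00 -4.487e+01  3.000e-02] tilt -0.12 roll 0.4 az 10.42
```

Call:
jog_arm([
  [0,0,0,0,0,-0.1,0.42],
  [0,0,0,0,0,0,0.46],
  [0,0,0,0,0,0,0.5],
  [0,0,0,0,0,0,0.55],
  [0,0,0,0,0,0,0.6],
  [0,0,0,0,0,0,0.6],
  [0,0,0,0,0,0,0.6],
])

```text
t: 12.98
tool_pos: [0.5742, 0.0233, 0.0728]
tool_rot: [-2.01, -2.411, -0.003]
contact_force: [-0.3, -0.4, 0.3]
opening: 0.0511
```

```bash
python3 - <<'E'
from h import *
show()
E
```

```text
12.98 F spec [-0.33, -0.33, 0.28] tq [-0.01  0.01 -0.01] op 0.0511
T [-0.35 54.96 36.06] B [-0.37 55.09 -3.94] F [ -0.08 -44.91  -4.26] tilt -0.18 roll -0.03 az 10.37
```

Call:
jog_arm([
  [0,0,0,0,0,-1,0.6],
  [0,0,0,0,0,-3,0.6],
  [0,0,0,0,0,-3.5,0.6],
  [0,0,0,0,0,-3.5,0.6],
  [0,0,0,-3.5,-2,0,0.6],
  [0,0,0,-3.5,-3,0,0.3],
  [0,0,0,-3,-3,0,0],
  [0,0,0,-2,-3,0,0],
  [0,0,0,0,-3,0,0],
  [0,0,0,0,0,0,0],
])

```text
t: 13.82
tool_pos: [0.4572, -0.117, 0.1823]
tool_rot: [-2.013, -2.406, -0.001]
contact_force: [0.1, 0.6, -0.9]
opening: 0.0002
```

```bash
python3 - <<'E'
from h import *
np.set_printoptions(precision=2,suppress=True,linewidth=180)
show(); I=[vision.get_image('top') for _ in range(4)]; im=I[0][0]; D=np.median([i[1] for i in I],0)
P=cloud('top',D);Z=P[...,2]
def sel(box,lo,hi):
    m=np.zeros(D.shape,bool); x0,y0,x1,y1=box; m[y0:y1,x0:x1]=1
    q=P[m&(Z>lo)&(Z<hi)&(D>.3)]; return np.c_[(q[:,:2]-seat)@ex,(q[:,:2]-seat)@ey,q[:,2]]*1000
th=sel((310,185,350,220),.072,.095); print('thumb',len(th),cv2.minAreaRect(th[:,:2].astype(np.float32)))
c=sel((295,155,345,205),.07,.0845); c=c[(abs(c[:,0])<25)]; print('cell top',len(c),np.percentile(c,[3,25,50,75,97],axis=0),cv2.minAreaRect(c[:,:2].astype(np.float32)))
k=c[(abs(c[:,1])<35)&(abs(c[:,0])<12)]; print('plane slope',np.linalg.lstsq(np.c_[k[:,:2],np.ones(len(k))],k[:,2],rcond=None)[0])
pr=sel((295,155,345,205),.088,.1);print('ports',len(pr),np.percentile(pr,[5,50,95],axis=0))
im2,d=vision.get_image('side'); u2,v2=proj('side',[.575,.02,.08])[0].astype(int);u,v=proj('top',[.575,.02,.08])[0].astype(int)
a=[cv2.resize(i[y-45:y+45,x-50:x+50],None,fx=4,fy=4,interpolation=cv2.INTER_CUBIC) for i,x,y in((im,u,v),(im2,u2,v2))]
cv2.imwrite('pics/bed.png',np.hstack(a)[...,::-1])
E
```

```text
13.82 F spec [0.16, 0.55, -0.85] tq [ 0.04 -0.01 -0.05] op 0.0002
T [-140.15  -62.4   145.63] B [-140.26  -62.25  105.63] F [-140.34 -162.25  105.27] tilt -0.21 roll -0.15 az 10.15 
thumb 55 ((-73.05561828613281, -0.48447227478027344), (39.22510528564453, 8.004471778869629), 88.9073486328125)
cell top 398 [[-12.42 -46.05  72.63]
 [ -7.19 -23.82  78.13]
 [  1.08  -0.83  78.99]
 [ 12.21  20.03  79.71]
 [ 19.13  44.48  81.19]] ((1.7491025924682617, 14.634811401367188), (37.7484245300293, 133.3114013671875), 2.3232057094573975)
plane slope [ 0.01 -0.   79.26]
ports 76 [[-13.01 -27.16  88.27]
 [  3.36  46.42  89.35]
 [ 19.02  55.87  94.29]]
```

View pics/bed.png

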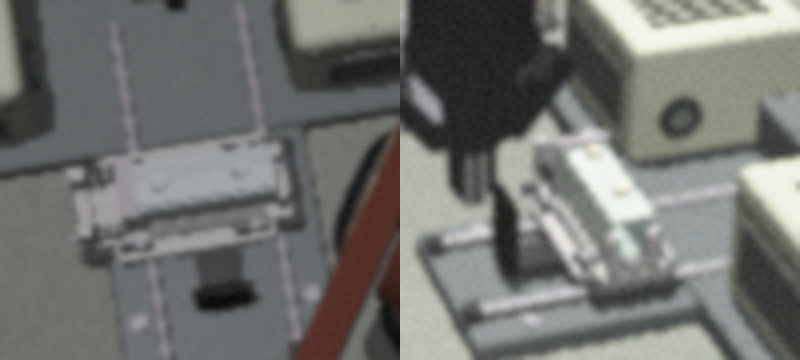

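The cell is bedded flat in the holder: its top is level at about 79 mm and the hood is at its left end. The slide has crept about 3 mm. Now I'll bring the closed fingers in front of the thumb plate.

Call:
jog_arm([
  [0,0,0,2.3,0.5,0,0],
  [0,0,0,3,0.5,0,0],
  [0,0,0,3,0.5,0,0],
  [0,0,0,3,0.5,0,0],
  [0,0,0,0,0,3,0],
  [0,0,0,0,0,3,0],
  [0,0,0,0,0,3,0],
  [0,0,0,0,0,1.5,0],
  [0,0,0,0,0,0,0],
  [0,0,0,0,0,0,0],
])

```text
t: 14.9
tool_pos: [0.4604, -0.0001, 0.0777]
tool_rot: [-2.007, -2.411, -0.001]
contact_force: [0.2, -0.6, 0.6]
opening: 0.0001
```

```bash
python3 - <<'E'
from h import *
show(); o,p,M=tool(); print(spec(p))
E
```

```text
14.9 F spec [0.11, -0.63, 0.57] tq [-0.02 -0.09  0.01] op 0.0001
T [-116.57   52.1    40.94] B [-116.65   52.25    0.95] F [-116.22  -47.75    0.58] tilt -0.21 roll -0.11 az 10.45 
[-116.35490554    0.40971187   37.65353448]
```

Call:
jog_arm([
  [0,0,0,0,1,0,0],
  [0,0,0,0,0.6,0,0],
  [0,0,0,0,0.3,0,0],
  [0,0,0,0,0.3,0,0],
  [0,0,0,0,0.3,0,0],
  [0,0,0,0,0.3,0,0],
  [0,0,0,0,0.3,0,0],
  [0,0,0,0,0.3,0,0],
])

```text
t: 15.57
tool_pos: [0.4937, 0.0053, 0.0781]
tool_rot: [-2.01, -2.411, -0.002]
contact_force: [-3.1, 0.5, 2.1]
opening: 0.0003
```

Call:
jog_arm([
  [0,0,0,0,0.3,0,0],
  [0,0,0,0,0.4,0,0],
  [0,0,0,0,0.4,0,0],
  [0,0,0,0,0.4,0,0],
  [0,0,0,0,0.4,0,0],
  [0,0,0,0,0.4,0,0],
  [0,0,0,0,0.4,0,0],
  [0,0,0,0,0.4,0,0],
  [0,0,0,0,0.4,0,0],
  [0,0,0,0,0.4,0,0],
])

```text
t: 16.4
tool_pos: [0.5325, 0.0123, 0.078]
tool_rot: [-2.01, -2.411, -0.003]
contact_force: [-2.8, -2.5, 1.3]
opening: -0.0001
```

```bash
python3 - <<'E'
from h import *
show(); o,p,M=tool(); print(spec(p))
E
```

```text
16.4 F spec [-3.23, -1.97, 1.27] tq [-0.32  0.35 -0.03] op -0.0001
T [-43.34  51.56  41.28] B [-43.35  51.67   1.28] F [-43.05 -48.32   1.  ] tilt -0.16 roll -0.01 az 10.37 
[-43.18832464  -0.12707739  38.03793715]
```

Call:
jog_arm([
  [0,0,0,0,0.4,0,0],
  [0,0,0,0,0.4,0,0],
  [0,0,0,0,0.4,0,0],
  [0,0,0,0,0.4,0,0],
  [0,0,0,0,0.4,0,0],
  [0,0,0,0,0.4,0,0],
  [0,0,0,0,0.4,0,0],
  [0,0,0,0,0.3,0,0],
  [0,0,0,0,0.2,0,0],
  [0,0,0,0,0.2,0,0],
  [0,0,0,0,0.2,0,0],
  [0,0,0,0,0.2,0,0],
])

```text
t: 17.4
tool_pos: [0.5705, 0.0194, 0.078]
tool_rot: [-2.01, -2.411, -0.003]
contact_force: [-1.7, -2.1, -0.3]
opening: 0.0001
```

Call:
jog_arm([
  [0,0,0,0,0.2,0,0],
  [0,0,0,0,0.2,0,0],
  [0,0,0,0,0.2,0,0],
  [0,0,0,0,0.2,0,0],
])

```text
t: 17.73
tool_pos: [0.5785, 0.0209, 0.078]
tool_rot: [-2.01, -2.411, -0.003]
contact_force: [-2.9, -1.4, -0.7]
opening: 0.0002
```

Call:
jog_arm([
  [0,0,0,0,0.2,0,0],
  [0,0,0,0,0.2,0,0],
  [0,0,0,0,0,0,0],
])

```text
t: 17.98
tool_pos: [0.5828, 0.0218, 0.0782]
tool_rot: [-2.01, -2.411, -0.004]
contact_force: [-0.5, -1.1, -0.2]
opening: -0.0004
```

```bash
python3 - <<'E'
from h import *
show(); o,p,M=tool(); print(spec(p))
E
```

```text
17.98 F spec [-0.64, -0.98, -0.19] tq [-0.07  0.12 -0.07] op -0.0004
T [ 7.86 51.93 41.46] B [ 7.89 52.07  1.46] F [  8.18 -47.93   1.13] tilt -0.19 roll 0.05 az 10.37 
[ 8.0133616   0.24504214 38.1889149 ]
```

Not at the stop yet, so I'll continue in small steps.

Call:
jog_arm([
  [0,0,0,0,0.2,0,0],
  [0,0,0,0,0.15,0,0],
  [0,0,0,0,0,0,0],
])

```text
t: 18.23
tool_pos: [0.5858, 0.0224, 0.0782]
tool_rot: [-2.01, -2.411, -0.003]
contact_force: [-2.8, -1.3, -0.3]
opening: 0.0
```

Call:
jog_arm([
  [0,0,0,0,0.15,0,0],
  [0,0,0,0,0.15,0,0],
  [0,0,0,0,0,0,0],
])

```text
t: 18.48
tool_pos: [0.586, 0.0224, 0.0782]
tool_rot: [-2.006, -2.407, 0.007]
contact_force: [-15.1, -3.3, 10.4]
opening: -0.0005
```

Call:
jog_arm([
  [0,0,0,0,0.15,0,0],
  [0,0,0,0,0.15,0,0],
  [0,0,0,0,0,0,0],
])

```text
t: 18.73
tool_pos: [0.5862, 0.0224, 0.0782]
tool_rot: [-2.002, -2.403, 0.016]
contact_force: [-26.9, -5.4, 19.2]
opening: -0.0001
```

The stop is felt: no movement while the force rises. Back off now.

Call:
jog_arm([
  [0,0,0,0,-0.5,0,0],
  [0,0,0,0,-1.5,0,0],
  [0,0,0,0,-3,0,0],
  [0,0,0,0,-3,0,0],
  [0,0,0,0,-3,-2,0],
  [0,0,0,0,-1,-3.5,0],
  [0,0,0,0,0,-3.5,0],
  [0,0,0,-3,0,0,0],
  [0,0,0,-3,0,0,0],
  [0,0,0,-3,0,0,0],
  [0,0,0,0,0,0,0],
  [0,0,0,0,0,0,0],
])

```text
t: 19.73
tool_pos: [0.4907, -0.0881, 0.1686]
tool_rot: [-2.014, -2.41, -0.006]
contact_force: [-0.4, 0.3, -0.7]
opening: 0.0006
```

```bash
python3 - <<'E'
from h import *
np.set_printoptions(precision=2,suppress=True,linewidth=180)
o,p,M=tool(); print(o['t'],p,o['contact_force']); I=[vision.get_image('top') for _ in range(4)]; im=I[0][0]; D=np.median([i[1] for i in I],0)
P=cloud('top',D);Z=P[...,2]; f0=np.load('pics/top0.npz')['im']
def sel(box,lo,hi):
    m=np.zeros(D.shape,bool); x0,y0,x1,y1=box; m[y0:y1,x0:x1]=1
    q=P[m&(Z>lo)&(Z<hi)&(D>.3)]; return np.c_[(q[:,:2]-seat)@ex,(q[:,:2]-seat)@ey,q[:,2]]*1000
th=sel((295,140,350,190),.06,.095); t=th[(th[:,0]>15)&(th[:,0]<38)&(th[:,2]>75)]; print('thumb',len(t),np.percentile(t,[3,50,97],axis=0) if len(t) else '')
c=sel((280,110,350,180),.074,.0835); c=c[(abs(c[:,1])<48)&(c[:,0]>60)]; print('cell',len(c),np.percentile(c,[3,50,97],axis=0))
k=c[abs(c[:,1])<40]; print('slope',np.linalg.lstsq(np.c_[k[:,:2],np.ones(len(k))],k[:,2],rcond=None)[0])
u,v=proj('top',[.675,.04,.08])[0].astype(int); im2,_=vision.get_image('side'); u2,v2=proj('side',[.675,.04,.08])[0].astype(int)
a=[cv2.resize(i[y-45:y+45,x-50:x+50],None,fx=4,fy=4,interpolation=cv2.INTER_CUBIC) for i,x,y in((im,u,v),(im2,u2,v2))]
cv2.imwrite('pics/home.png',np.hstack(a)[...,::-1])
E
```

```text
19.7333 [ 0.49 -0.09  0.17] [-0.41  0.3  -0.73]
thumb 53 [[ 25.24 -18.6   77.47]
 [ 28.14  -0.19  83.2 ]
 [ 32.98  17.51  85.02]]
cell 355 [[ 90.01 -44.93  76.59]
 [103.92  -1.23  79.2 ]
 [121.48  42.87  81.34]]
slope [ 0.01 -0.   77.77]
```

View pics/home.png

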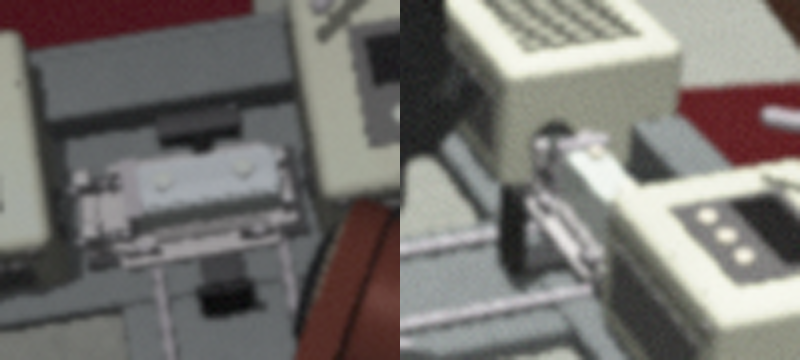

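```bash
python3 -c "
from station import ctrl; print(ctrl.finish_job())"
```

```text
the job is handed in; nothing more can be done
None
```

I loaded the long cell into the holder and pushed the slide home. I handed the job in at about 20 s of the 54 s allowed; no verdict was reported.

- **Loading:** I gripped the cell by its ground sides and tilted it 30°. I felt the sprung plate at about 3.8 N and pushed on about 13 mm, then swung the cell down. I pressed it onto the floor with about 13 N, then let go.
- **Bedded check:** In the top view the cell's top was level at about 79 mm (80 expected, and depth had read about 1 mm low on it before). It lay between the rails. The slide had crept about 3 mm inwards during loading.
- **Slide home:** I pushed the thumb plate in small steps until the tool stopped moving while the force rose. The slide had travelled about 100 mm by then, matching the distance I had estimated from the house fronts. The last step was firmer than intended: it read about 27 N along the push and roughly 33 N in total, close to the 35 N limit. I then backed the arm off, clear of everything.
- **Last pictures:** The cell was still flat in the holder and the slide was against its rear stop. The cell's middle measured about 1.5 mm from the thumb-based seat estimate across the light path. That is inside the 3 mm limit and about the size of the camera error.
- **Not checked:** I did not re-measure the bystanders afterwards, though the arm never worked close to them.

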